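Unlock the hasp of the shoe-care case

TASK

Unlatch the black shoe-care case: push the grey safety tab on top of it gently towards the hasp until it comes up against its stop and the hasp is unlocked, then swing the steel hasp fully up and let go so that it stays open. Do not force the tab, and leave the sneaker, the bottle and the brush where they are.

Things in the scene. Friction and masses are not known exactly. Their poses are not given: they have to be found in the camera images.
- case: black flight case, heavy, fixed, 260 (x) x 300 (y) x 110 mm high, flat top. Origin: on the table right under the latch; own x points away from the robot, y left, z up; turned up to 0.3 rad. It spans x -85 to 175, y -135 to 165 mm. The hasp's two hinge blocks on its top (x 55 to 77, y +-46 mm) are 24 mm high.
- housing (a point): middle of the top of the aluminium lock housing on the case: x 12, y 0, z 128 mm of the case. It spans x -14 to 38, y -36 to 36 mm, 18 mm high, with a slot for the hasp's catch. The tab's track beside it spans x 7 to 41, y 36 to 124 mm, 8 mm high; the case top around them is flat and free.
- hasp (a joint): the main latch: a U of flat steel lying level over the housing, two arms 6 mm thick at y = +-38 mm of the case, a strap 10 mm wide half way. In rad: 0 down (latched), 1.4 fully up. It turns about the case's y axis at hasp_pivot, stiffly (3 to 4 N at the bar), and stays where left. Until the tab is home it is locked and lifts only a few hundredths of a rad.
- hasp_bar (a point): middle of the hasp's round bar (10 mm thick, 76 mm long along y) at its end near the robot, 110 mm from the pivot. When down: x -44, y 0, z 138 mm of the case, so 28 mm above the case top. Free for fingers: 40 mm on its robot side, 25 mm on the housing side, 70 mm between the arms. Its axes turn with the hasp.
- hasp_pivot (a point): middle of the hasp's hinge axis, fixed to the case at x 66, y 0, z 138 mm; axes as the case's
- tab (a joint): safety tab's travel in m along the case's -y, towards the hasp; starts at 0 to 4 mm. Friction 4 N, some 4 N more near the end; stays where left. Its length of travel cannot be seen: between 12 and 31 mm it meets a hidden rubber stop (10 N per mm beyond) and unlocks the hasp only in the last 2 mm before that. At 12 to 15 N it is home. Over 25 N in all breaks it: push, do not pinch.
- tab_face (a point): middle of the outer (+y) face of the tab's grey ribbed thumb piece, the face to push towards -y. Thumb piece: 30 (x) x 12 (y) x 28 mm high, 10 to 38 mm above the case top. This point lies at half its height, x 24, z 134 mm of the case, y 106 mm at travel 0.
- sneaker: white sneaker, 275 x 95 x 110 mm, standing on the table beside the case; origin under its middle, toe to its +x; a bystander
- cleaner: amber bottle with a black cap, 60 mm across, 130 mm tall, standing on the table beside the case; origin under its middle; a bystander
- brush: wooden shoe brush, 130 x 42 x 36 mm high, lying bristles down on the rear part of the case top behind the hasp; origin under its middle, length along its x; a bystander

How it is judged:
By the outcome, as a careful person would: the job done as asked, in the order asked, and still so for the second after the job is handed in, with the robot touching nothing.
It also fails if it takes over 58 s, if anything falls off the work surface, if the arm or the gripper's body presses on something with over 40 N, if the wrist force passes 120 N, or if a joint passes its speed limit or range.

ROBOT

A 6-joint arm with a two-finger parallel gripper is mounted at the origin on the work surface. World frame = base frame: x ahead of the robot, y to its left, z up, the work surface at z = 0. Lengths are in m, angles in rad, forces in N, time in s.
With the tool pointing down it reaches from about 0.3 to 1 m from the base axis. Payload 5.1 kg.
Tool frame: the origin (TCP) lies between the finger pads; the fingertips stand ctrl.tips_ahead ahead of it and the grasp point (between the pads) is the TCP (ctrl.tips_ahead is the distance from the TCP to the fingertips, in m); z points along the fingers, y is the direction in which the jaws open and shut (so a half turn about z gives the same grasp; the last joint's range is limited). The gripper opens to 95 mm and grips with 3 to 60 N. Pads are 20 mm wide; open, the fingers measure 119 mm over their backs; the gripper's body (75 mm by 180 mm) begins 59 mm behind the grasp point.
Start: joints at [-1.374, 0.124, 1.65, -0, 1.367, -0.083], TCP at [0.179, -0.625, 0.234] pointing down, gripper open.
Joint ranges: [-2.61, 2.61], [-1.02, 2.33], [0.03, 2.71], [-1.35, 4.49], [0.32, 2.68], [-2.91, 2.91]. Speed limits (rad/s): [2.57, 2.57, 3.14, 3.14, 3.14, 3.14].

INTERFACE

Orientations are given as a rotation vector (axis times angle).
In Python, from workcell import ctrl, vision gives the robot as it stands.
- The arm moves only by the tool drive_tool, never from a script. Its argument "moves" is a list of rows, each an object with "translation": the shift along the tool's x, y, z in mm, a list of three; "twist": the turn, a rotation vector about the tool's x, y, z in rad, a list of three; "grip": the opening, from 0 (shut) to 1 (fully open). In form: [{"translation": [x, y, z], "twist": [rx, ry, rz], "grip": grip}, ...]. A call has exactly 5 rows; each row is the pose to reach, as a shift and turn from the pose measured when the call began, along the tool's axes at that moment; what a row does not reach only later rows make up. A row lasts 1/8 s, in which the tool goes at most 62.5 mm and 10.7 degrees, less where a joint would pass 70% of its speed; a pose out of reach is approached as far as the arm can. A call with a gripper value outside its range is refused whole. The fingers move at their own pace and stop on an object; the grip force is fixed at half the most. Time passes only in rows, so rows that repeat a pose let the fingers close, or fill a call up. It gives the time, the measured TCP pose, the force and the opening at its end, in the units of the state.
- ctrl.get_state(): the state, without advancing time (a new reading comes with each control period).
- vision.read_camera(name): name is "side" or "top"; returns the picture (420x560x3 uint8, red, green, blue); there is no depth.
- vision.camera_params(name): a dict with "intrinsics" (3x3 intrinsics, pixels), "R" (3x3) and "t" (3): a world point X has camera coordinates R X + t. Camera axes: x right, y down, z forward; pixel columns grow to the right and rows downward; lengths in m; the calibration is good to about 2 mm. A picture is of the moment at which its call begins. camera_params takes no time and is no camera call.
- ctrl.hand_in(): hands the job in, once; it reports no verdict.
The state is a dict: "time": time; "joint_positions": joint angles; "dq": joint speeds; "joint_efforts": joint torques, N m; "tool_pos": TCP position; "eef_rot": TCP orientation; "ft_force": force on the tool from outside, world axes, zero at the start; "moment": the same for the moment, N m; "width": opening from 0.0 (shut) to 1.0 (fully open).
Only numpy, scipy, OpenCV 4.12 (cv2) and the standard library are available. Lean on these libraries where they do the work, as an engineer would, in place of code of your own. Each camera call takes 0.05 s, during which the arm holds its last target.

## Working session

There is one attempt and no reset: what is moved stays moved. The work goes in short steps, Python scripts to look and compute and a tool call to move; the robot and the scene stay as the last step left them, time stands still between calls to the robot, and variables do not carry over. Pictures are saved under pics/ and viewed, and the job is handed in when it is done.

Besides the shell and the picture viewer there is one more tool, called after "Request:" as name(argument=value, ...), one argument or row to a line, values as JSON. drive_tool: Moves the arm, as the interface text tells. Its arguments: {"type":"object","properties":{"moves":{"type":"array","items":{"type":"object","properties":{"translation":{"type":"array","items":{"type":"number"}},"twist":{"type":"array","items":{"type":"number"}},"grip":{"type":"number"}}}}},"required":["moves"]}

```bash
ls; mkdir -p pics
python3 - <<'E'
from workcell import ctrl, vision
import cv2
for n in("side","top"):
    im=vision.read_camera(n); cv2.imwrite(f"pics/{n}0.png",im[:,:,::-1]); p=vision.camera_params(n); print(n,p)
print(ctrl.get_state(),ctrl.tips_ahead)
E
```

```text
pics
side {'intrinsics': array([[469.25292734,   0.        , 281.81277637],
       [  0.        , 469.25292734, 206.45532975],
       [  0.        ,   0.        ,   1.        ]]), 'R': array([[-0.98053064, -0.19619631, -0.0081653 ],
       [-0.09272811,  0.49927986, -0.86146452],
       [ 0.17309293, -0.8439352 , -0.50775211]]), 't': array([0.5692099 , 0.13400602, 1.19900419])}
top {'intrinsics': array([[459.80194482,   0.        , 276.23504956],
       [  0.        , 459.80194482, 213.37842563],
       [  0.        ,   0.        ,   1.        ]]), 'R': array([[ 0.01691202, -0.9998431 , -0.00526878],
       [-0.98368233, -0.01569421, -0.17922823],
       [ 0.17911742,  0.00821392, -0.98379341]]), 't': array([-0.00341498,  0.59136588,  1.18367181])}
{'time': 0.1, 'joint_positions': array([-1.37359218e+00,  1.24477251e-01,  1.65153252e+00,  1.56289952e-05,
        1.36748423e+00, -8.26351256e-02]), 'dq': array([-3.92439233e-04, -2.46204018e-03, -2.35474328e-03,  8.46006006e-04,
       -6.26828702e-05,  8.00301280e-04]), 'joint_efforts': array([ 1.26162568e-04, -4.18881440e+01, -3.61096644e+01,  7.76125398e-02,
        4.61315014e-02, -7.16604768e-05]), 'tool_pos': array([ 0.17937881, -0.62419699,  0.23248865]), 'eef_rot': array([-3.10901066e+00, -4.37867841e-01,  1.46905592e-04]), 'ft_force': array([-0.52456623, -0.09101964, -0.32403926]), 'moment': array([0.02784224, 0.01495205, 0.04022068]), 'width': 0.997606327608028} 0.019
```

View pics/top0.png

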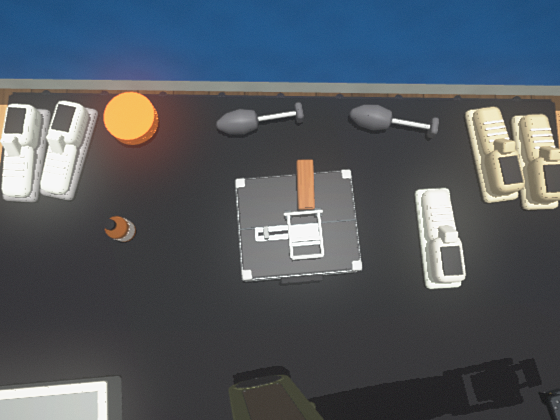

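View pics/side0.png

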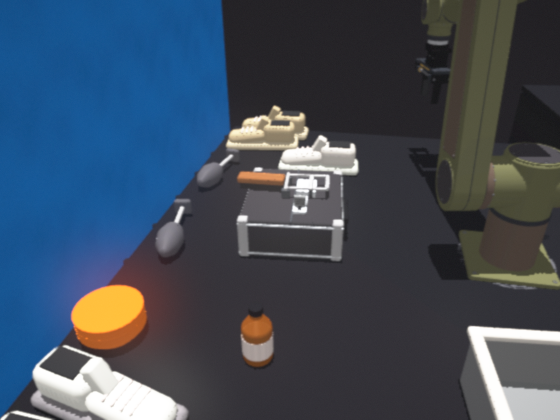

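```bash
cat > h.py <<'E'
import numpy as np, cv2
from workcell import ctrl, vision
P={n:vision.camera_params(n) for n in("side","top")}
def ray(n,u,v,z):
    p=P[n]; d=p["R"].T@np.linalg.solve(p["intrinsics"],[u,v,1.]); c=-p["R"].T@p["t"]
    return c+d*(z-c[2])/d[2]
def proj(n,X):
    p=P[n]; q=p["intrinsics"]@(p["R"]@np.asarray(X,float)+p["t"]); return q[:2]/q[2]
def crop(im,x0,y0,w,h,s,fn): cv2.imwrite(fn,cv2.resize(im[y0:y0+h,x0:x0+w,::-1],None,fx=s,fy=s,interpolation=cv2.INTER_CUBIC))
E
python3 - <<'E'
import cv2
from h import crop
a=cv2.imread("pics/top0.png")[:,:,::-1]; crop(a,225,150,145,140,5,"pics/topz.png")
a=cv2.imread("pics/side0.png")[:,:,::-1]; crop(a,225,155,140,110,5,"pics/sidez.png")
E
```

```text
(no output)
```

View pics/topz.png

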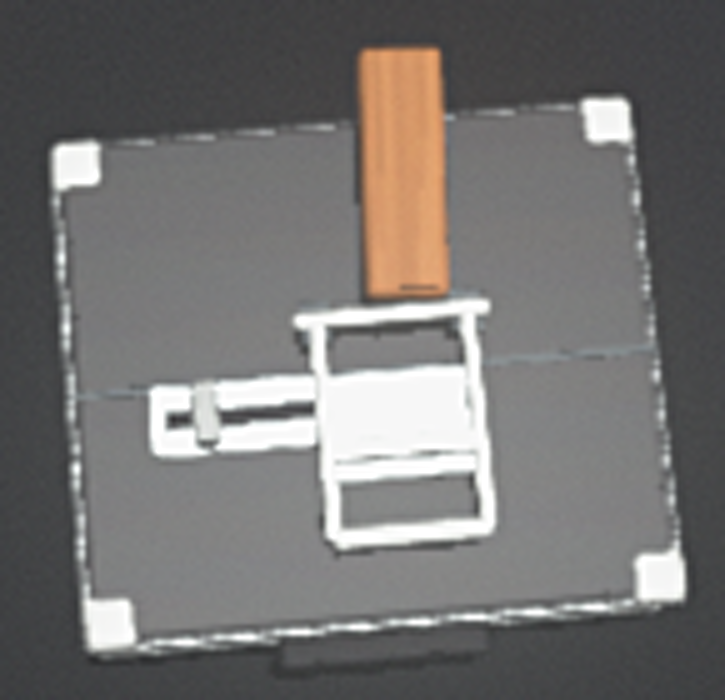

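View pics/sidez.png

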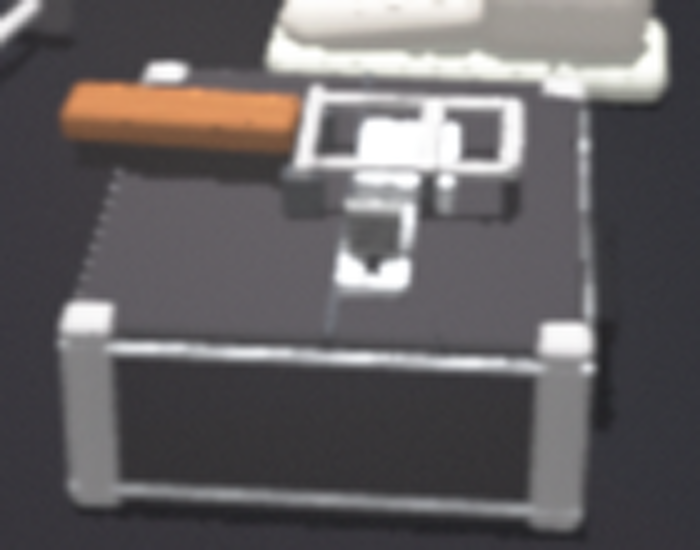

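```bash
cat > fit.py <<'E'
from h import *
from scipy.optimize import least_squares
def px(a,x0,y0,s=5): return [x0+(a[0]+.5)/s-.5,y0+(a[1]+.5)/s-.5]
# case frame points / top
T=[((175,165,112),(52,143)),((175,-135,112),(632,98)),((-85,-135,112),(686,600)),((-85,165,112),(88,648)),
   ((-44,38,141),(334,538)),((-44,-38,141),(493,527)),((24,124,118),(151,422))]
S=[((-44,0,141),(515,133)),((-85,165,112),(590,350)),((175,165,112),(62,325))]
for c in("top","side","both"):
  obs=[("top",np.array(m)/1e3,px(p,225,150)) for m,p in T] if c!="side" else []
  if c!="top": obs+=[("side",np.array(m)/1e3,px(p,225,155)) for m,p in S]
  def W(q,m): 
    cc,s=np.cos(q[2]),np.sin(q[2]); return np.array([q[0]+cc*m[0]-s*m[1],q[1]+s*m[0]+cc*m[1],m[2]])
  r=least_squares(lambda q:np.concatenate([proj(n,W(q,m))-p for n,m,p in obs]),[.55,-.05,.1],loss="soft_l1")
  print(c,r.x.round(4)); print(np.reshape([proj(n,W(r.x,m))-p for n,m,p in obs],(-1,2)).round(1).tolist())
E
python3 fit.py
python3 - <<'E'
from h import *
for nm,p in (("tab top face +y edge",(193,412)),("tab -y edge",(217,412))):
    print(nm,ray("top",225+p[0]/5,150+p[1]/5,.148))
print(ray("side",225+375/5,155+205/5,.148), ray("side",225+375/5,155+252/5,.12))
E
```

```text
top [ 0.5134 -0.0679  0.096 ]
[[0.5, 0.0], [-0.5, 0.1], [-0.1, -0.3], [-0.1, -0.3], [0.3, 0.3], [-0.6, 0.0], [0.5, 0.1]]
side [ 0.5117 -0.0676  0.0963]
[[-0.2, 0.6], [0.1, -0.2], [0.0, -0.2]]
both [ 0.513  -0.0679  0.0976]
[[0.4, 0.3], [-0.6, 0.1], [-0.1, -0.2], [-0.0, -0.0], [0.4, 0.5], [-0.6, 0.2], [0.5, 0.4], [-0.6, 0.5], [-0.3, -0.3], [-0.4, -0.3]]
tab top face +y edge [0.52600716 0.03582929 0.148     ]
tab -y edge [0.52619843 0.02400627 0.148     ]
[0.52598472 0.03162556 0.148     ] [0.52578125 0.03088224 0.12      ]
```

```bash
cat >> h.py <<'E'
from scipy.spatial.transform import Rotation as Ro
Q=(0.513,-0.068,0.097)
def case2w(x,y,z):
    c,s=np.cos(Q[2]),np.sin(Q[2]); return np.array([Q[0]+(c*x-s*y)/1e3,Q[1]+(s*x+c*y)/1e3,z/1e3])
def w2case(p):
    c,s=np.cos(Q[2]),np.sin(Q[2]); d=(np.asarray(p)[:2]-Q[:2])*1e3; return np.array([c*d[0]+s*d[1],-s*d[0]+c*d[1],p[2]*1e3])
th=Q[2]+np.pi/2
Rt=Ro.from_matrix(np.array([[np.cos(th),np.sin(th),0],[np.sin(th),-np.cos(th),0],[0,0,-1.]]))
def go(x,y,z):
    s=ctrl.get_state(); R=Ro.from_rotvec(s["eef_rot"])
    t=R.inv().apply(case2w(x,y,z)-s["tool_pos"])*1e3; w=(R.inv()*Rt).as_rotvec()
    f=Ro.from_euler("z",-Q[2]).apply(s["ft_force"])
    print("t",round(s["time"],2),"case",w2case(s["tool_pos"]).round(2),"Fcase",f.round(2),"w",round(s["width"],3),"-> shift",t.round(1),"twist",w.round(3))
E
python3 -c "
from h import *
go(24,130,280)"
```

```text
t 0.1 case [-385.92 -521.27  232.49] Fcase [-0.53 -0.04 -0.32] w 0.998 -> shift [ 521.5 -566.   -46.3] twist [-1.000e-03 -1.000e-03 -1.388e+00]
```

Request:
drive_tool(
  moves=[
    {"translation": [40,-45,-47],"twist": [0,0,-0.18],"grip": 0},
    {"translation": [85,-95,-47],"twist": [0,0,-0.36],"grip": 0},
    {"translation": [125,-137,-47],"twist": [0,0,-0.54],"grip": 0},
    {"translation": [165,-180,-47],"twist": [0,0,-0.72],"grip": 0},
    {"translation": [205,-223,-47],"twist": [0,0,-0.9],"grip": 0},
  ],
)

```text
time: 0.72
tool_pos: [0.3135, -0.3548, 0.2795]
eef_rot: [-2.604, -1.753, -0.002]
ft_force: [0.7, -0.6, 0.6]
width: 0.532
```

```bash
python3 -c "
from h import *
go(24,130,280)"
```

```text
t 0.72 case [-226.37 -266.11  279.53] Fcase [ 0.68 -0.65  0.58] w 0.532 -> shift [4.671e+02 3.790e+01 4.000e-01] twist [-0.001 -0.002 -0.483]
```

Request:
drive_tool(
  moves=[
    {"translation": [60,5,0],"twist": [0,0,-0.1],"grip": 0},
    {"translation": [120,10,0],"twist": [0,0,-0.2],"grip": 0},
    {"translation": [180,15,0],"twist": [0,0,-0.3],"grip": 0},
    {"translation": [240,20,0],"twist": [0,0,-0.4],"grip": 0},
    {"translation": [300,25,0],"twist": [0,0,-0.483],"grip": 0},
  ],
)

```text
time: 1.35
tool_pos: [0.4498, -0.0842, 0.2799]
eef_rot: [-2.107, -2.329, -0.002]
ft_force: [0.6, -0.9, -0.1]
width: 0.022
```

```bash
python3 -c "
from h import *
go(24,130,280)"
```

```text
t 1.35 case [-64.46 -10.05 279.86] Fcase [ 0.49 -0.92 -0.09] w 0.022 -> shift [139.8  88.9   0.2] twist [ 0.    -0.002  0.003]
```

Request:
drive_tool(
  moves=[
    {"translation": [50,30,0],"twist": [0,0,0],"grip": 0},
    {"translation": [95,60,0],"twist": [0,0,0],"grip": 0},
    {"translation": [140,89,0],"twist": [0,0,0],"grip": 0},
    {"translation": [140,89,50],"twist": [0,0,0],"grip": 0},
    {"translation": [140,89,100],"twist": [0,0,0],"grip": 0},
  ],
)

```text
time: 1.98
tool_pos: [0.5247, 0.0651, 0.1791]
eef_rot: [-2.105, -2.331, -0.003]
ft_force: [0.5, 0.2, -1.3]
width: 0.007
```

```bash
python3 -c "
from h import *
go(24,130,138)
for n,c in(('top',(225,150)),('side',(225,130))):
  crop(vision.read_camera(n),*c,145,140,4,f'pics/a_{n}.png')
"
```

```text
t 1.98 case [ 24.52 131.34 179.11] Fcase [ 0.49  0.16 -1.28] w 0.007 -> shift [-1.4 -0.6 41.1] twist [ 0.001 -0.002  0.005]
```

View pics/a_side.png

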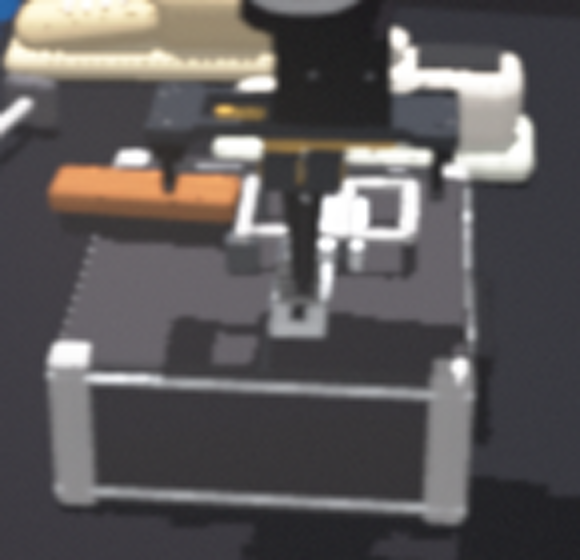

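View pics/a_top.png

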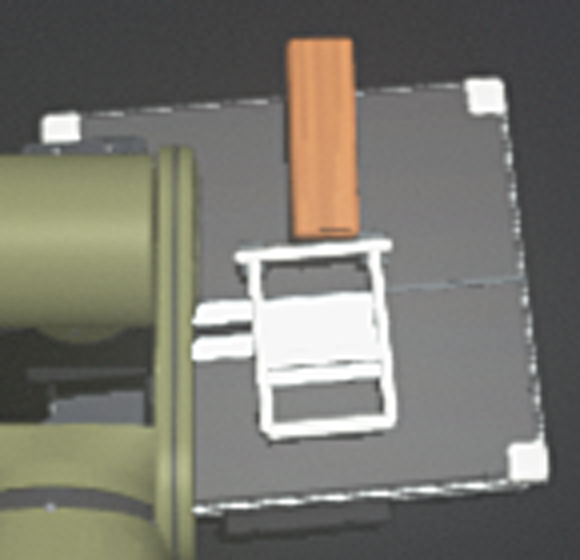

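```bash
python3 -c "
from h import *
for u,v in((170,192),(440,192),(300,295),(150,100),(458,140),(305,140)):
  U,V=225+u/4,130+v/4
  for yc in (100,131,160):
    a=w2case(ray('side',U,V,.3));b=w2case(ray('side',U,V,.1))
    k=(yc-a[1])/(b[1]-a[1]); print(u,v,yc,(a+k*(b-a)).round(0))
"
```

```text
170 192 100 [104. 100. 197.]
170 192 131 [100. 131. 213.]
170 192 160 [ 96. 160. 228.]
440 192 100 [-63. 100. 204.]
440 192 131 [-62. 131. 220.]
440 192 160 [-62. 160. 234.]
300 295 100 [ 22. 100. 127.]
300 295 131 [ 20. 131. 145.]
300 295 160 [ 19. 160. 161.]
150 100 100 [115. 100. 259.]
150 100 131 [110. 131. 273.]
150 100 160 [106. 160. 286.]
458 140 100 [-72. 100. 239.]
458 140 131 [-71. 131. 254.]
458 140 160 [-70. 160. 268.]
305 140 100 [ 20. 100. 236.]
305 140 131 [ 19. 131. 250.]
305 140 160 [ 17. 160. 264.]
```

Request:
drive_tool(
  moves=[
    {"translation": [-1,-0.5,15],"twist": [0,0,0.005],"grip": 0},
    {"translation": [-1,-0.5,30],"twist": [0,0,0.005],"grip": 0},
    {"translation": [-1,-0.5,37],"twist": [0,0,0.005],"grip": 0},
    {"translation": [-1,-0.5,37],"twist": [0,0,0.005],"grip": 0},
    {"translation": [-1,-0.5,37],"twist": [0,0,0.005],"grip": 0},
  ],
)

```text
time: 2.7
tool_pos: [0.5197, 0.0632, 0.1372]
eef_rot: [-2.106, -2.318, 0.01]
ft_force: [-0.9, 0.2, 3.3]
width: 0.002
```

```bash
python3 -c "
from h import *
go(24,114,142)
crop(vision.read_camera('side'),225,130,145,140,4,'pics/b_side.png')
"
```

```text
t 2.7 case [ 19.37 129.98 137.23] Fcase [-0.9   0.3   3.35] w 0.002 -> shift [-16.    4.6  -4.9] twist [-0.011 -0.003 -0.001]
```

View pics/b_side.png

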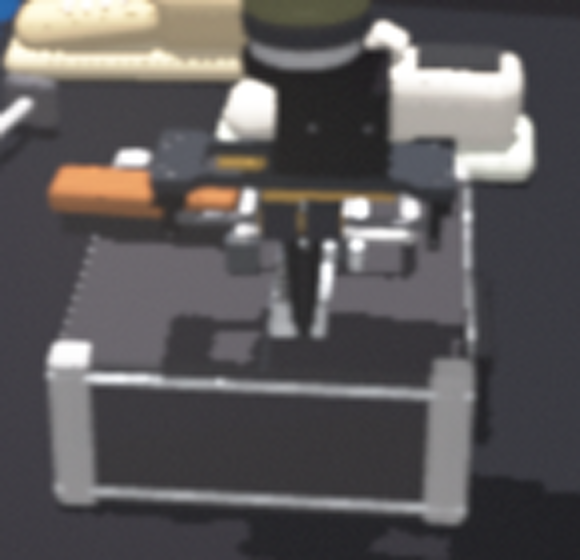

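Request:
drive_tool(
  moves=[
    {"translation": [0,4.6,-5],"twist": [-0.011,-0.003,0],"grip": 0},
    {"translation": [0,4.6,-5],"twist": [-0.011,-0.003,0],"grip": 0},
    {"translation": [0,4.6,-5],"twist": [-0.011,-0.003,0],"grip": 0},
    {"translation": [0,4.6,-5],"twist": [-0.011,-0.003,0],"grip": 0},
    {"translation": [0,4.6,-5],"twist": [-0.011,-0.003,0],"grip": 0},
  ],
)

```text
time: 3.38
tool_pos: [0.5242, 0.0637, 0.1419]
eef_rot: [-2.113, -2.325, 0.001]
ft_force: [0.4, 0.1, 0.1]
width: 0.002
```

```bash
python3 -c "
from h import *
go(24,114,142)
print(ctrl.get_state()['dq'])
"
```

```text
t 3.38 case [ 23.86 129.96 141.92] Fcase [0.36 0.06 0.09] w 0.002 -> shift [-16.    0.2  -0.1] twist [-0.001  0.    -0.001]
[-0.0004886   0.00030403 -0.00252621  0.00203855  0.00178404  0.00078082]
```

Request:
drive_tool(
  moves=[
    {"translation": [-4,0,0],"twist": [0,0,0],"grip": 0},
    {"translation": [-8,0,0],"twist": [0,0,0],"grip": 0},
    {"translation": [-11,0,0],"twist": [0,0,0],"grip": 0},
    {"translation": [-14,0,0],"twist": [0,0,0],"grip": 0},
    {"translation": [-16,0,0],"twist": [0,0,0],"grip": 0},
  ],
)

```text
time: 4.0
tool_pos: [0.5257, 0.0477, 0.142]
eef_rot: [-2.113, -2.324, 0.0]
ft_force: [-0.4, 3.6, 1.1]
width: 0.001
```

```bash
python3 -c "
from h import *
go(24,108,142)
"
```

```text
t 4.0 case [ 23.87 113.97 141.96] Fcase [-0.07  3.64  1.06] w 0.001 -> shift [-6.   0.1 -0. ] twist [-0.001 -0.    -0.002]
```

Request:
drive_tool(
  moves=[
    {"translation": [-0.6,0,0],"twist": [0,0,0],"grip": 0},
    {"translation": [-1.2,0,0],"twist": [0,0,0],"grip": 0},
    {"translation": [-1.8,0,0],"twist": [0,0,0],"grip": 0},
    {"translation": [-2.4,0,0],"twist": [0,0,0],"grip": 0},
    {"translation": [-3,0,0],"twist": [0,0,0],"grip": 0},
  ],
)

```text
time: 4.62
tool_pos: [0.526, 0.0449, 0.142]
eef_rot: [-2.112, -2.324, 0.0]
ft_force: [-0.7, 4.0, -0.4]
width: 0.003
```

```bash
python3 -c "
from h import *
go(24,108,142)
"
```

```text
t 4.62 case [ 23.87 111.08 141.98] Fcase [-0.28  4.08 -0.43] w 0.003 -> shift [-3.1  0.1 -0. ] twist [-0.001 -0.001 -0.002]
```

Request:
drive_tool(
  moves=[
    {"translation": [-0.8,0,0],"twist": [0,0,0],"grip": 0},
    {"translation": [-1.6,0,0],"twist": [0,0,0],"grip": 0},
    {"translation": [-2.4,0,0],"twist": [0,0,0],"grip": 0},
    {"translation": [-3.2,0,0],"twist": [0,0,0],"grip": 0},
    {"translation": [-4,0,0],"twist": [0,0,0],"grip": 0},
  ],
)

```text
time: 5.25
tool_pos: [0.5264, 0.0408, 0.142]
eef_rot: [-2.112, -2.324, 0.0]
ft_force: [-0.5, 4.1, -0.1]
width: 0.009
```

Request:
drive_tool(
  moves=[
    {"translation": [-0.3,0,0],"twist": [0,0,0],"grip": 0},
    {"translation": [-0.6,0,0],"twist": [0,0,0],"grip": 0},
    {"translation": [-0.9,0,0],"twist": [0,0,0],"grip": 0},
    {"translation": [-1.2,0,0],"twist": [0,0,0],"grip": 0},
    {"translation": [-1.2,0,0],"twist": [0,0,0],"grip": 0},
  ],
)

```text
time: 5.88
tool_pos: [0.5265, 0.0396, 0.142]
eef_rot: [-2.112, -2.324, 0.0]
ft_force: [-0.6, 4.6, -0.0]
width: 0.002
```

Request:
drive_tool(
  moves=[
    {"translation": [-0.3,0,0],"twist": [0,0,0],"grip": 0},
    {"translation": [-0.6,0,0],"twist": [0,0,0],"grip": 0},
    {"translation": [-0.9,0,0],"twist": [0,0,0],"grip": 0},
    {"translation": [-1.2,0,0],"twist": [0,0,0],"grip": 0},
    {"translation": [-1.2,0,0],"twist": [0,0,0],"grip": 0},
  ],
)

```text
time: 6.5
tool_pos: [0.5266, 0.0383, 0.1419]
eef_rot: [-2.113, -2.324, 0.0]
ft_force: [0.1, 4.0, 0.7]
width: 0.001
```

```bash
python3 -c "
from h import *
go(24,108,142)
"
```

```text
t 6.5 case [ 23.87 104.52 141.94] Fcase [0.53 4.   0.71] w 0.001 -> shift [ 3.5  0.1 -0.1] twist [-0.001 -0.    -0.002]
```

Request:
drive_tool(
  moves=[
    {"translation": [-0.3,0,0],"twist": [0,0,0],"grip": 0},
    {"translation": [-0.6,0,0],"twist": [0,0,0],"grip": 0},
    {"translation": [-0.9,0,0],"twist": [0,0,0],"grip": 0},
    {"translation": [-1.2,0,0],"twist": [0,0,0],"grip": 0},
    {"translation": [-1.2,0,0],"twist": [0,0,0],"grip": 0},
  ],
)

```text
time: 7.12
tool_pos: [0.5268, 0.0371, 0.142]
eef_rot: [-2.113, -2.324, 0.0]
ft_force: [1.1, 3.7, 0.3]
width: 0.005
```

Request:
drive_tool(
  moves=[
    {"translation": [-0.3,0,0],"twist": [0,0,0],"grip": 0},
    {"translation": [-0.6,0,0],"twist": [0,0,0],"grip": 0},
    {"translation": [-0.9,0,0],"twist": [0,0,0],"grip": 0},
    {"translation": [-1.2,0,0],"twist": [0,0,0],"grip": 0},
    {"translation": [-1.2,0,0],"twist": [0,0,0],"grip": 0},
  ],
)

```text
time: 7.75
tool_pos: [0.5269, 0.0359, 0.142]
eef_rot: [-2.113, -2.324, 0.0]
ft_force: [-0.6, 3.4, 0.3]
width: 0.002
```

Request:
drive_tool(
  moves=[
    {"translation": [-0.3,0,0],"twist": [0,0,0],"grip": 0},
    {"translation": [-0.6,0,0],"twist": [0,0,0],"grip": 0},
    {"translation": [-0.9,0,0],"twist": [0,0,0],"grip": 0},
    {"translation": [-1.2,0,0],"twist": [0,0,0],"grip": 0},
    {"translation": [-1.2,0,0],"twist": [0,0,0],"grip": 0},
  ],
)

```text
time: 8.38
tool_pos: [0.527, 0.0346, 0.142]
eef_rot: [-2.113, -2.324, 0.0]
ft_force: [0.7, 3.5, -0.3]
width: 0.004
```

Request:
drive_tool(
  moves=[
    {"translation": [-0.3,0,0],"twist": [0,0,0],"grip": 0},
    {"translation": [-0.6,0,0],"twist": [0,0,0],"grip": 0},
    {"translation": [-0.9,0,0],"twist": [0,0,0],"grip": 0},
    {"translation": [-1.2,0,0],"twist": [0,0,0],"grip": 0},
    {"translation": [-1.2,0,0],"twist": [0,0,0],"grip": 0},
  ],
)

```text
time: 9.0
tool_pos: [0.5271, 0.0334, 0.142]
eef_rot: [-2.113, -2.324, 0.0]
ft_force: [0.1, 3.4, -0.9]
width: 0.004
```

Request:
drive_tool(
  moves=[
    {"translation": [-0.3,0,0],"twist": [0,0,0],"grip": 0},
    {"translation": [-0.6,0,0],"twist": [0,0,0],"grip": 0},
    {"translation": [-0.9,0,0],"twist": [0,0,0],"grip": 0},
    {"translation": [-1.2,0,0],"twist": [0,0,0],"grip": 0},
    {"translation": [-1.2,0,0],"twist": [0,0,0],"grip": 0},
  ],
)

```text
time: 9.62
tool_pos: [0.5272, 0.0326, 0.142]
eef_rot: [-2.112, -2.324, -0.001]
ft_force: [0.5, 5.4, -0.1]
width: 0.005
```

Request:
drive_tool(
  moves=[
    {"translation": [-0.2,0,0],"twist": [0,0,0],"grip": 0},
    {"translation": [-0.4,0,0],"twist": [0,0,0],"grip": 0},
    {"translation": [-0.6,0,0],"twist": [0,0,0],"grip": 0},
    {"translation": [-0.8,0,0],"twist": [0,0,0],"grip": 0},
    {"translation": [-0.8,0,0],"twist": [0,0,0],"grip": 0},
  ],
)

```text
time: 10.25
tool_pos: [0.5272, 0.0325, 0.142]
eef_rot: [-2.112, -2.323, -0.002]
ft_force: [-0.9, 7.1, 0.8]
width: 0.004
```

Request:
drive_tool(
  moves=[
    {"translation": [-0.3,0,0],"twist": [0,0,0],"grip": 0},
    {"translation": [-0.6,0,0],"twist": [0,0,0],"grip": 0},
    {"translation": [-0.9,0,0],"twist": [0,0,0],"grip": 0},
    {"translation": [-1.2,0,0],"twist": [0,0,0],"grip": 0},
    {"translation": [-1.2,0,0],"twist": [0,0,0],"grip": 0},
  ],
)

```text
time: 10.88
tool_pos: [0.5273, 0.0321, 0.142]
eef_rot: [-2.111, -2.322, -0.004]
ft_force: [-0.3, 8.1, 0.0]
width: 0.006
```

Request:
drive_tool(
  moves=[
    {"translation": [-0.3,0,0],"twist": [0,0,0],"grip": 0},
    {"translation": [-0.6,0,0],"twist": [0,0,0],"grip": 0},
    {"translation": [-0.9,0,0],"twist": [0,0,0],"grip": 0},
    {"translation": [-1.2,0,0],"twist": [0,0,0],"grip": 0},
    {"translation": [-1.2,0,0],"twist": [0,0,0],"grip": 0},
  ],
)

```text
time: 11.5
tool_pos: [0.5273, 0.0317, 0.142]
eef_rot: [-2.11, -2.321, -0.006]
ft_force: [-0.2, 7.2, -0.0]
width: 0.005
```

```bash
python3 -c "
from h import *
go(24,95,142)
"
```

```text
t 11.5 case [ 23.89  97.83 142.03] Fcase [ 0.48  7.23 -0.02] w 0.005 -> shift [-2.8  0.1  0. ] twist [-0.    -0.006 -0.002]
```

Request:
drive_tool(
  moves=[
    {"translation": [-0.4,0,0],"twist": [0,-0.003,0],"grip": 0},
    {"translation": [-0.8,0,0],"twist": [0,-0.006,0],"grip": 0},
    {"translation": [-1.1,0,0],"twist": [0,-0.006,0],"grip": 0},
    {"translation": [-1.4,0,0],"twist": [0,-0.006,0],"grip": 0},
    {"translation": [-1.4,0,0],"twist": [0,-0.006,0],"grip": 0},
  ],
)

```text
time: 12.12
tool_pos: [0.5274, 0.0311, 0.142]
eef_rot: [-2.112, -2.323, -0.002]
ft_force: [0.4, 7.6, 0.3]
width: 0.001
```

```bash
python3 -c "
from h import *
go(24,95,142)
"
```

```text
t 12.12 case [ 23.88  97.26 141.98] Fcase [1.1  7.56 0.29] w 0.001 -> shift [-2.3  0.1 -0. ] twist [-0.    -0.002 -0.002]
```

Request:
drive_tool(
  moves=[
    {"translation": [-0.4,0,0],"twist": [0,-0.002,0],"grip": 0},
    {"translation": [-0.8,0,0],"twist": [0,-0.003,0],"grip": 0},
    {"translation": [-1.2,0,0],"twist": [0,-0.003,0],"grip": 0},
    {"translation": [-1.5,0,0],"twist": [0,-0.003,0],"grip": 0},
    {"translation": [-1.5,0,0],"twist": [0,-0.003,0],"grip": 0},
  ],
)

```text
time: 12.75
tool_pos: [0.5274, 0.0305, 0.142]
eef_rot: [-2.113, -2.324, -0.001]
ft_force: [-0.3, 7.3, 0.5]
width: 0.004
```

```bash
python3 -c "
from h import *
go(24,95,142)
"
```

```text
t 12.75 case [ 23.9   96.63 141.97] Fcase [0.39 7.32 0.49] w 0.004 -> shift [-1.6  0.1 -0. ] twist [-0.    -0.001 -0.002]
```

Request:
drive_tool(
  moves=[
    {"translation": [-0.5,0,0],"twist": [0,-0.002,0],"grip": 0},
    {"translation": [-1.0,0,0],"twist": [0,-0.002,0],"grip": 0},
    {"translation": [-1.5,0,0],"twist": [0,-0.002,0],"grip": 0},
    {"translation": [-2,0,0],"twist": [0,-0.002,0],"grip": 0},
    {"translation": [-2,0,0],"twist": [0,-0.002,0],"grip": 0},
  ],
)

```text
time: 13.38
tool_pos: [0.5276, 0.0293, 0.142]
eef_rot: [-2.113, -2.324, -0.001]
ft_force: [0.3, 7.2, 0.4]
width: 0.006
```

```bash
python3 -c "
from h import *
go(24,95,142)
"
```

```text
t 13.38 case [ 23.91  95.44 141.99] Fcase [0.98 7.14 0.45] w 0.006 -> shift [-0.4  0.1 -0. ] twist [-0.    -0.001 -0.002]
```

Request:
drive_tool(
  moves=[
    {"translation": [-0.5,0,0],"twist": [0,-0.001,0],"grip": 0},
    {"translation": [-1.0,0,0],"twist": [0,-0.001,0],"grip": 0},
    {"translation": [-1.5,0,0],"twist": [0,-0.001,0],"grip": 0},
    {"translation": [-1.9,0,0],"twist": [0,-0.001,0],"grip": 0},
    {"translation": [-1.9,0,0],"twist": [0,-0.001,0],"grip": 0},
  ],
)

```text
time: 14.0
tool_pos: [0.5276, 0.0283, 0.142]
eef_rot: [-2.112, -2.323, -0.002]
ft_force: [-0.2, 7.3, -0.7]
width: 0.004
```

```bash
python3 -c "
from h import *
go(24,95,142)
"
```

```text
t 14.0 case [ 23.9   94.43 141.97] Fcase [ 0.52  7.3  -0.66] w 0.004 -> shift [ 0.6  0.1 -0. ] twist [-0.    -0.002 -0.002]
```

Request:
drive_tool(
  moves=[
    {"translation": [-0.5,0,0],"twist": [0,-0.002,0],"grip": 0},
    {"translation": [-1.0,0,0],"twist": [0,-0.002,0],"grip": 0},
    {"translation": [-1.5,0,0],"twist": [0,-0.002,0],"grip": 0},
    {"translation": [-1.9,0,0],"twist": [0,-0.002,0],"grip": 0},
    {"translation": [-1.9,0,0],"twist": [0,-0.002,0],"grip": 0},
  ],
)

```text
time: 14.62
tool_pos: [0.5277, 0.0279, 0.142]
eef_rot: [-2.112, -2.322, -0.003]
ft_force: [0.7, 9.6, 0.5]
width: 0.004
```

Request:
drive_tool(
  moves=[
    {"translation": [-0.4,0,0],"twist": [0,-0.002,0],"grip": 0},
    {"translation": [-0.8,0,0],"twist": [0,-0.003,0],"grip": 0},
    {"translation": [-1.2,0,0],"twist": [0,-0.003,0],"grip": 0},
    {"translation": [-1.5,0,0],"twist": [0,-0.003,0],"grip": 0},
    {"translation": [-1.5,0,0],"twist": [0,-0.003,0],"grip": 0},
  ],
)

```text
time: 15.25
tool_pos: [0.5277, 0.028, 0.142]
eef_rot: [-2.112, -2.322, -0.004]
ft_force: [-0.4, 9.5, 0.9]
width: 0.001
```

Request:
drive_tool(
  moves=[
    {"translation": [-0.8,0,0],"twist": [0,-0.002,0],"grip": 0},
    {"translation": [-1.5,0,0],"twist": [0,-0.004,0],"grip": 0},
    {"translation": [-1.9,0,0],"twist": [0,-0.004,0],"grip": 0},
    {"translation": [-2.3,0,0],"twist": [0,-0.004,0],"grip": 0},
    {"translation": [-2.3,0,0],"twist": [0,-0.004,0],"grip": 0},
  ],
)

```text
time: 15.88
tool_pos: [0.5277, 0.0277, 0.142]
eef_rot: [-2.112, -2.321, -0.005]
ft_force: [-1.0, 12.6, 1.7]
width: 0.004
```

Request:
drive_tool(
  moves=[
    {"translation": [-0.8,0,0],"twist": [0,-0.002,0],"grip": 0},
    {"translation": [-1.5,0,0],"twist": [0,-0.004,0],"grip": 0},
    {"translation": [-2.0,0,0],"twist": [0,-0.004,0],"grip": 0},
    {"translation": [-2.4,0,0],"twist": [0,-0.004,0],"grip": 0},
    {"translation": [-2.4,0,0],"twist": [0,-0.004,0],"grip": 0},
  ],
)

```text
time: 16.5
tool_pos: [0.5277, 0.0276, 0.142]
eef_rot: [-2.112, -2.32, -0.006]
ft_force: [-0.2, 12.7, 0.7]
width: 0.006
```

```bash
python3 -c "
from h import *
go(24,110,142)
"
```

```text
t 16.5 case [ 23.9   93.72 142.03] Fcase [ 1.03 12.66  0.65] w 0.006 -> shift [16.3  0.   0.1] twist [-0.    -0.006 -0.003]
```

Request:
drive_tool(
  moves=[
    {"translation": [8,0,0],"twist": [0,-0.006,-0.003],"grip": 0},
    {"translation": [15,0,0],"twist": [0,-0.006,-0.003],"grip": 0},
    {"translation": [15,0,-20],"twist": [0,-0.006,-0.003],"grip": 0.1},
    {"translation": [15,0,-45],"twist": [0,-0.006,-0.003],"grip": 0.23},
    {"translation": [10,0,-70],"twist": [0,-0.006,-0.003],"grip": 0.23},
  ],
)

```text
time: 17.12
tool_pos: [0.5272, 0.0367, 0.2145]
eef_rot: [2.109, 2.326, -0.0]
ft_force: [-0.9, -0.0, 1.4]
width: 0.214
```

```bash
python3 -c "
from h import *
go(-44,0,200)
"
```

```text
t 17.12 case [ 24.28 102.88 214.47] Fcase [-0.89  0.08  1.38] w 0.214 -> shift [-102.8  -68.3   14.5] twist [0.001 0.001 0.   ]
```

Request:
drive_tool(
  moves=[
    {"translation": [-35,-23,5],"twist": [0,0,0],"grip": 0.23},
    {"translation": [-70,-46,10],"twist": [0,0,0],"grip": 0.23},
    {"translation": [-95,-63,14],"twist": [0,0,0],"grip": 0.23},
    {"translation": [-103,-68.3,14.5],"twist": [0,0,0],"grip": 0.23},
    {"translation": [-103,-68.3,14.5],"twist": [0,0,0],"grip": 0.23},
  ],
)

```text
time: 17.75
tool_pos: [0.4697, -0.0729, 0.2011]
eef_rot: [2.11, 2.323, 0.001]
ft_force: [0.3, -0.0, 0.4]
width: 0.229
```

```bash
python3 -c "
from h import *
go(-44,0,165)
for n,c in(('top',(225,150)),('side',(225,130))):
  crop(vision.read_camera(n),*c,145,140,4,f'pics/c_{n}.png')
"
```

```text
t 17.75 case [-43.61  -0.63 201.12] Fcase [ 0.32 -0.07  0.42] w 0.229 -> shift [ 0.7 -0.5 36.1] twist [ 0.003  0.002 -0.001]
```

View pics/c_side.png

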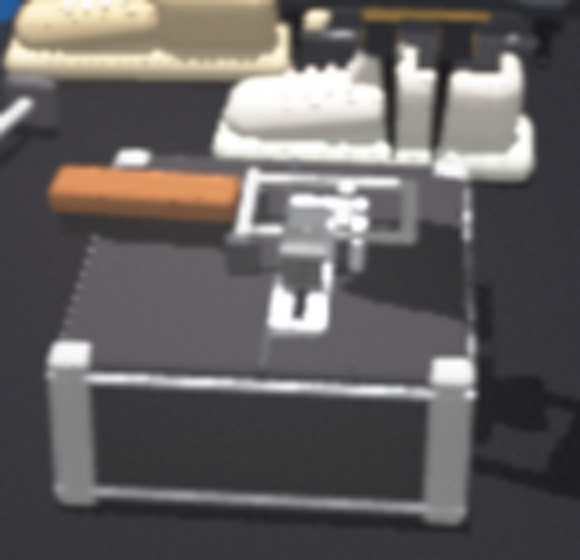

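View pics/c_top.png

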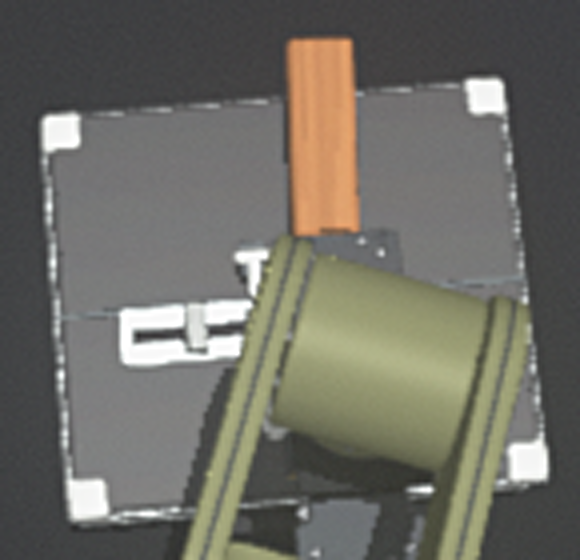

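```bash
python3 -c "
from h import *
for p in((-44,0,182),(-44,0,138),(-44,38,138),(-44,-38,138),(-32,0,182),(-56,0,182)):
  print(p,(proj('side',case2w(*p))-[225,130])*4)
"
```

```text
(-44, 0, 182) [410.36821531 151.9563652 ]
(-44, 0, 138) [407.68032035 210.63196406]
(-44, 38, 138) [406.6461882  237.26412868]
(-44, -38, 138) [408.66280373 185.32991821]
(-32, 0, 182) [392.27948716 151.29831557]
(-56, 0, 182) [428.48844815 152.61556094]
```

```bash
python3 -c "
from h import *
crop(vision.read_camera('side'),300,120,60,70,8,'pics/d.png')
"
```

```text
(no output)
```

View pics/d.png

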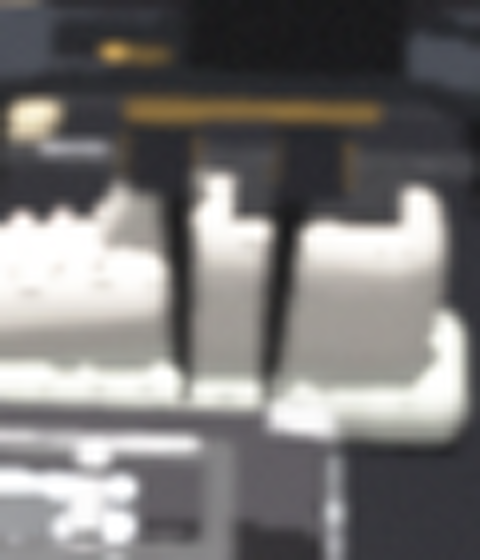

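Request:
drive_tool(
  moves=[
    {"translation": [0.7,0.5,18],"twist": [0.003,0.002,0],"grip": 0.23},
    {"translation": [0.7,0.5,36],"twist": [0.003,0.002,0],"grip": 0.23},
    {"translation": [0.7,0.5,50],"twist": [0.003,0.002,0],"grip": 0.23},
    {"translation": [0.7,0.5,61],"twist": [0.003,0.002,0],"grip": 0.23},
    {"translation": [0.7,0.5,61],"twist": [0.003,0.002,0],"grip": 0.23},
  ],
)

```text
time: 18.52
tool_pos: [0.4696, -0.071, 0.1381]
eef_rot: [-2.107, -2.325, 0.003]
ft_force: [-0.3, -0.4, -0.2]
width: 0.232
```

```bash
python3 -c "
from h import *
go(-43,0,139)
crop(vision.read_camera('side'),280,120,80,70,8,'pics/e.png')
"
```

```text
t 18.52 case [-43.47   1.21 138.11] Fcase [-0.35 -0.32 -0.24] w 0.232 -> shift [-1.2  0.5 -0.9] twist [-0.003 -0.001  0.001]
```

View pics/e.png

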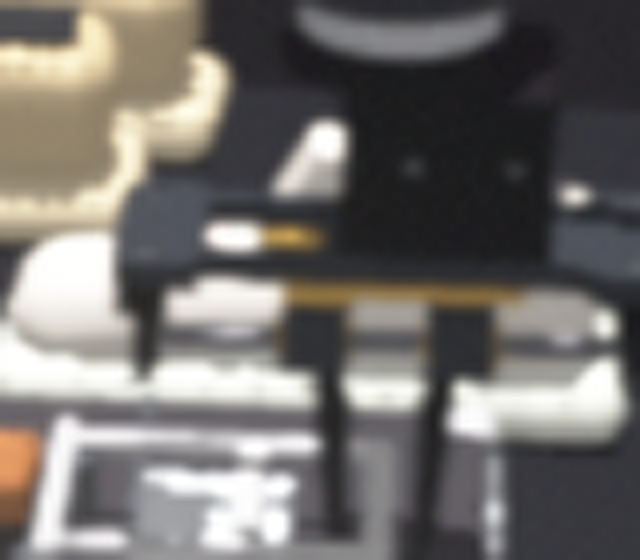

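Request:
drive_tool(
  moves=[
    {"translation": [-1,1,-0.5],"twist": [-0.003,0,0],"grip": 0.23},
    {"translation": [-1,1,-0.5],"twist": [-0.003,0,0],"grip": 0.12},
    {"translation": [-1,1,-0.5],"twist": [-0.003,0,0],"grip": 0.05},
    {"translation": [-1,1,-0.5],"twist": [-0.003,0,0],"grip": 0.0},
    {"translation": [-1,1,-0.5],"twist": [-0.003,0,0],"grip": 0},
  ],
)

```text
time: 19.2
tool_pos: [0.4703, -0.0724, 0.1402]
eef_rot: [-2.108, -2.327, 0.002]
ft_force: [-5.2, -1.1, 3.9]
width: 0.095
```

```bash
python3 -c "
from h import *
go(-43,0,139)
"
```

```text
t 19.2 case [-42.91  -0.25 140.18] Fcase [-5.32 -0.58  3.86] w 0.095 -> shift [ 0.3 -0.1  1.2] twist [-0.002 -0.     0.001]
```

Request:
drive_tool(
  moves=[
    {"translation": [0,0,-3],"twist": [0,0,0],"grip": 0},
    {"translation": [0,0.2,-6],"twist": [0,0,0],"grip": 0},
    {"translation": [0,0.5,-10],"twist": [0,0,0],"grip": 0},
    {"translation": [0,1,-14],"twist": [0,0,0],"grip": 0},
    {"translation": [0,1.5,-18],"twist": [0,0,0],"grip": 0},
  ],
)

```text
time: 19.82
tool_pos: [0.4716, -0.0723, 0.1582]
eef_rot: [-2.108, -2.327, 0.003]
ft_force: [1.5, -1.9, -5.9]
width: 0.096
```

```bash
python3 -c "
from h import *
go(-43,0,139)
crop(vision.read_camera('side'),280,100,80,70,8,'pics/f.png')
"
```

```text
t 19.82 case [-41.65  -0.24 158.15] Fcase [ 1.34 -2.05 -5.87] w 0.096 -> shift [ 0.2 -1.3 19.2] twist [-0.003 -0.     0.002]
```

View pics/f.png

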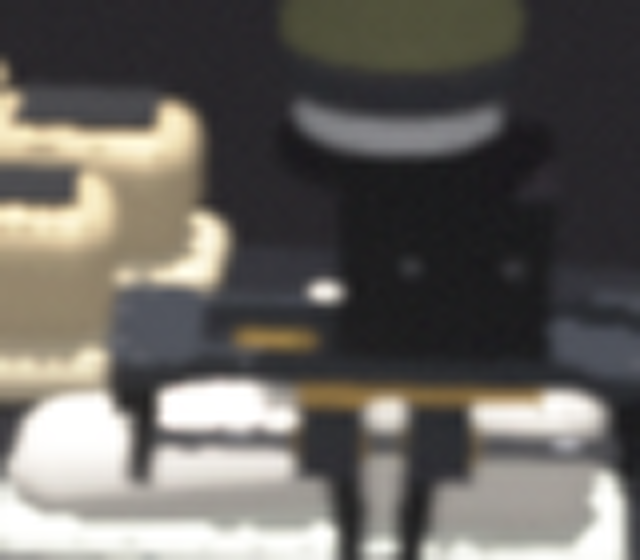

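Request:
drive_tool(
  moves=[
    {"translation": [0,1.9,-9.1],"twist": [0,0,0],"grip": 0},
    {"translation": [0,4.4,-17.6],"twist": [0,0,0],"grip": 0},
    {"translation": [0,7.6,-25.8],"twist": [0,0,0],"grip": 0},
    {"translation": [0,11.4,-33.7],"twist": [0,0,0],"grip": 0},
    {"translation": [0,15.9,-41.3],"twist": [0,0,0],"grip": 0},
  ],
)

```text
time: 20.5
tool_pos: [0.4865, -0.0707, 0.2003]
eef_rot: [-2.106, -2.325, 0.007]
ft_force: [-5.8, -1.8, -2.5]
width: 0.098
```

```bash
python3 -c "
from h import *
go(-43,0,139)
crop(vision.read_camera('side'),240,100,110,100,6,'pics/g.png')
c=w2case(ctrl.get_state()['tool_pos']); th=np.arctan2(c[2]-140,66-c[0]); print(th,np.hypot(c[2]-140,66-c[0]))
"
```

```text
t 20.5 case [-2.6620e+01 -1.6000e-01  2.0035e+02] Fcase [-5.91 -1.24 -2.45] w 0.098 -> shift [  0.1 -16.   61.5] twist [-0.007 -0.001  0.002]
0.5914125191631162 110.62130126938195
```

View pics/g.png

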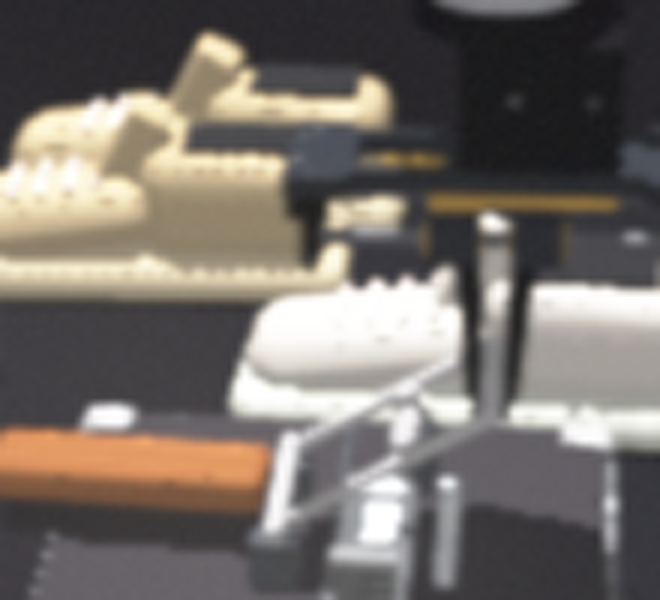

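Request:
drive_tool(
  moves=[
    {"translation": [0,5.2,-7.1],"twist": [-0.006,0,0],"grip": 0},
    {"translation": [0,10.9,-13.8],"twist": [-0.006,0,0],"grip": 0},
    {"translation": [0,17.2,-20],"twist": [-0.006,0,0],"grip": 0},
    {"translation": [0,23.9,-25.6],"twist": [-0.006,0,0],"grip": 0},
    {"translation": [0,31,-30.8],"twist": [-0.006,0,0],"grip": 0},
  ],
)

```text
time: 21.18
tool_pos: [0.5172, -0.0677, 0.2349]
eef_rot: [-2.107, -2.326, 0.003]
ft_force: [-11.8, -1.7, 7.0]
width: 0.102
```

```bash
python3 -c "
from h import *
go(-43,0,139)
c=w2case(ctrl.get_state()['tool_pos']); th=np.arctan2(c[2]-140,66-c[0]); print(th,np.hypot(c[2]-140,66-c[0]))
for t in np.linspace(th,1.42,6)[1:]: print(((np.cos(th)-np.cos(t))*110).round(1),((np.sin(t)-np.sin(th))*110).round(1))
"
```

```text
t 21.18 case [ 4.2400e+00 -1.6000e-01  2.3486e+02] Fcase [-11.88  -0.55   6.96] w 0.102 -> shift [  0.2 -46.9  96. ] twist [-0.003 -0.001  0.002]
0.9936957040458984 113.19292820401827
8.1 4.8
16.5 8.8
25.3 12.2
34.3 14.8
43.5 16.6
```

Request:
drive_tool(
  moves=[
    {"translation": [0,7,-6.5],"twist": [-0.003,0,0],"grip": 0},
    {"translation": [0,15.5,-10.8],"twist": [-0.003,0,0],"grip": 0},
    {"translation": [0,24.3,-14.2],"twist": [-0.003,0,0],"grip": 0},
    {"translation": [0,33.5,-16.8],"twist": [-0.003,0,0],"grip": 0},
    {"translation": [0,42,-18.6],"twist": [-0.003,0,0],"grip": 0},
  ],
)

```text
time: 21.8
tool_pos: [0.5599, -0.0634, 0.255]
eef_rot: [-2.109, -2.328, -0.001]
ft_force: [-6.0, -0.6, -0.0]
width: 0.094
```

```bash
python3 -c "
from h import *
go(-43,0,139)
c=w2case(ctrl.get_state()['tool_pos']); th=np.arctan2(c[2]-140,66-c[0]); print(th,np.hypot(c[2]-140,66-c[0]))
crop(vision.read_camera('side'),240,80,110,120,5,'pics/i.png')
"
```

```text
t 21.8 case [4.7110e+01 2.0000e-02 2.5497e+02] Fcase [-6.08 -0.06 -0.04] w 0.094 -> shift [  0.  -90.1 115.9] twist [ 0.    -0.001  0.002]
1.4079480018669714 116.5074220358239
```

View pics/i.png

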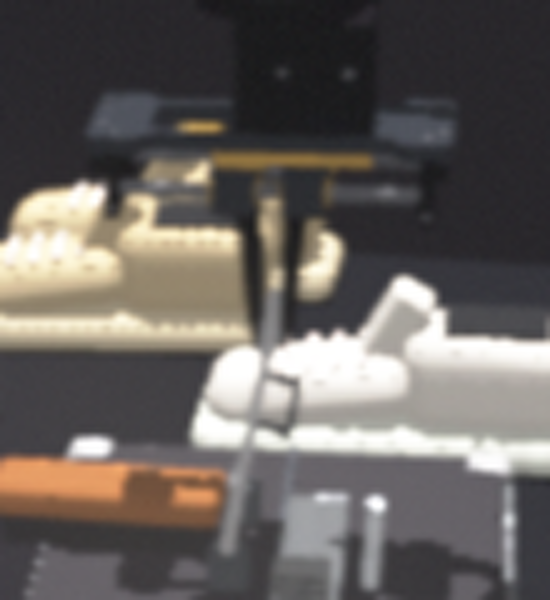

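Request:
drive_tool(
  moves=[
    {"translation": [0,1,1],"twist": [0,0,0],"grip": 0},
    {"translation": [0,2,2],"twist": [0,0,0],"grip": 0},
    {"translation": [0,3,3],"twist": [0,0,0],"grip": 0},
    {"translation": [0,4,3],"twist": [0,0,0],"grip": 0},
    {"translation": [0,4,3],"twist": [0,0,0],"grip": 0},
  ],
)

```text
time: 22.48
tool_pos: [0.5615, -0.0633, 0.2552]
eef_rot: [-2.105, -2.325, 0.008]
ft_force: [-22.7, -1.4, 11.6]
width: 0.094
```

```bash
python3 -c "
from h import *
go(50,0,250)
"
```

```text
t 22.48 case [4.8700e+01 2.0000e-02 2.5519e+02] Fcase [-22.7    0.82  11.6 ] w 0.094 -> shift [-0.   1.3  5.2] twist [-0.007 -0.001  0.002]
```

Request:
drive_tool(
  moves=[
    {"translation": [0,1,0],"twist": [0,0,0],"grip": 0.3},
    {"translation": [0,0.5,0],"twist": [0,0,0],"grip": 0.3},
    {"translation": [0,0,0],"twist": [-0.007,0,0],"grip": 0.3},
    {"translation": [0,0,-10],"twist": [-0.007,0,0],"grip": 0.3},
    {"translation": [0,0,-35],"twist": [-0.007,0,0],"grip": 0.3},
  ],
)

```text
time: 23.1
tool_pos: [0.5613, -0.0631, 0.2896]
eef_rot: [-2.107, -2.327, 0.001]
ft_force: [0.7, -0.4, -0.0]
width: 0.3
```

Request:
drive_tool(
  moves=[
    {"translation": [0,0,-30],"twist": [0,0,0],"grip": 0.3},
    {"translation": [-20,-30,-60],"twist": [0,0,0],"grip": 0.3},
    {"translation": [-60,-60,-60],"twist": [0,0,0],"grip": 0.3},
    {"translation": [-100,-90,-60],"twist": [0,0,0],"grip": 0.3},
    {"translation": [-140,-120,-60],"twist": [0,0,0],"grip": 0.3},
  ],
)

```text
time: 23.72
tool_pos: [0.4553, -0.2155, 0.3509]
eef_rot: [-2.108, -2.329, -0.0]
ft_force: [0.1, -0.2, 0.6]
width: 0.296
```

```bash
python3 -c "
from h import *
go(50,0,250)
for n,c in(('top',(225,130)),('side',(225,110))):
  crop(vision.read_camera(n),*c,145,150,4,f'pics/z_{n}.png')
"
```

```text
t 23.73 case [ -71.67 -141.22  350.88] Fcase [ 0.1  -0.25  0.58] w 0.296 -> shift [140.9 122.  100.9] twist [-0.    -0.     0.002]
```

View pics/z_side.png

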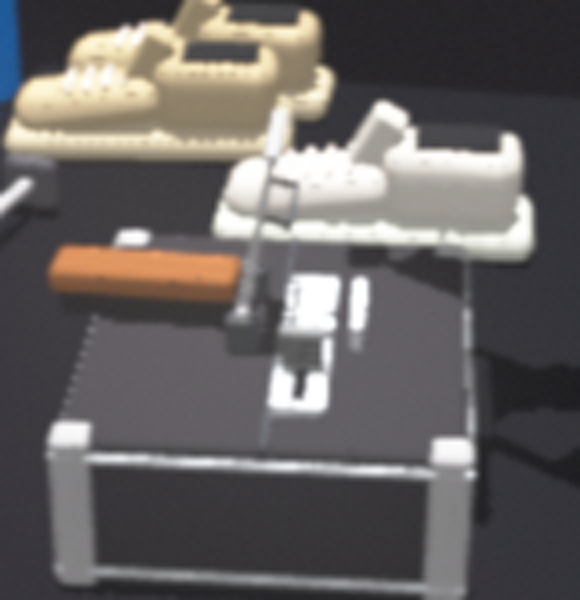

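View pics/z_top.png

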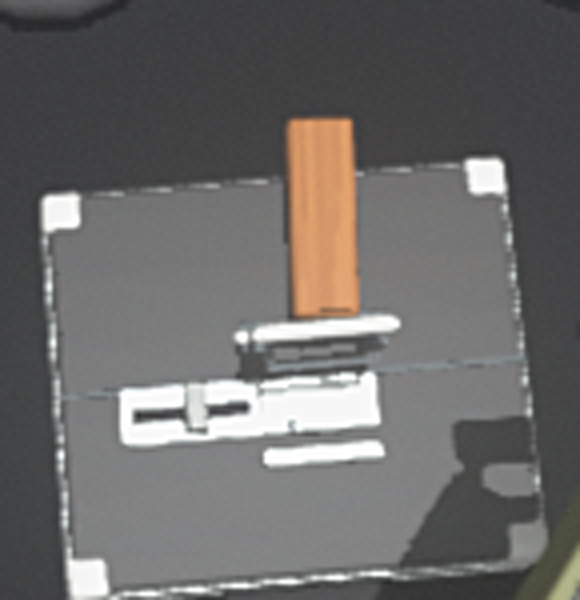

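```bash
python3 -c "
from h import *
for a in(1.2,1.3,1.4,1.5):
  p=lambda y:case2w(66-110*np.cos(a),y,138+110*np.sin(a))
  print(a,((proj('side',p(0))-[225,110])*4).round(),((proj('top',p(0))-[225,130])*4).round())
d=np.abs(cv2.imread('pics/side0.png').astype(int)-vision.read_camera('side')[:,:,::-1]).max(2)
m=d>50; m[:, 400:]=0
n,l,s,c=cv2.connectedComponentsWithStats(m.astype(np.uint8)); print([x.tolist() for x in s[1:] if x[4]>25])
"
```

```text
1.2 [306. 147.] [328. 367.]
1.3 [290. 142.] [327. 348.]
1.4 [274. 138.] [325. 329.]
1.5 [257. 135.] [324. 309.]
[[334, 20, 25, 6, 113], [326, 58, 35, 4, 102], [290, 146, 10, 15, 49], [332, 171, 10, 5, 37], [284, 172, 47, 18, 344], [293, 194, 12, 4, 38], [293, 200, 6, 8, 31]]
```

```bash
python3 -c "
from workcell import ctrl
print(ctrl.hand_in())"
```

```text
the job is handed in; nothing more can be done
None
```

The case is unlatched: the tab is home, the hasp is fully up and stays there with the gripper clear. I handed the job in at about 24 s of the 58 s allowed.

- **Tab:** I pushed it with the closed fingertips in small steps. It stopped after about 17–20 mm of my push, and I held it at about 12.7 N. That was the highest force read at the end of any step, so it stayed well under 25 N. The hasp then lifted freely, so it was unlocked.
- **Hasp:** I gripped the bar and swung it up to its upper stop, where the wrist read about 23 N sideways and 12 N upward. I then opened the fingers and backed away.
- **Last pictures:** In the top view the bar sits within a pixel or so of where 1.4 rad should put it. In the side view, read by eye, it is a pixel or two off.
- **Bystanders:** The brush and sneaker look unmoved in the final pictures. Comparing the first and last side views showed no change around the brush, sneaker or bottle.

Two small things did not go as planned:
- **First descent beside the tab:** the fingers ended about 5 mm too low and pressed lightly (about 3 N), probably on the end of the tab's track. I raised them before pushing.
- **Swing:** the fingers slid a few millimetres along the bar without losing it.

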